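# Take down a stack of fan parts and lay each out in its place

## Task

Take the stack of fan parts apart from the top down, carrying each part straight to its own place: the brass gear to the middle of the stainless steel bowl, the black capacitor to the middle of the blue mat, the red switch to the middle of the yellow tray, and last the white gearbox to the middle of the green mat. Keep every part upright, the same way up as in the stack, set it down gently without dropping or pressing it hard, and let go. Do not disturb the jar or the screwdriver.

Things in the scene. Friction and masses are not known exactly. Their poses are not given: they have to be found in the camera images.
- gear_mid (a point): Brass gear wheel, a disc 33 mm across (fine teeth to 35 mm) and 16 mm high, axis (z) upright; the top of the stack, lying loose on the capacitor. The point is its centre, half-way up (8 mm above its underside). About 70 g. All parts of the stack point the same way within 0.2 rad; each is 2 to 6 mm narrower on each side than the one below, so fingertips must stay above the top of the part below.
- capacitor_mid (a point): Black plastic motor capacitor, a plain box 56 x 38 mm (its x, y) and 30 mm high, second from the top, lying loose on the red switch; its top is flat. The point is its centre, half-way up (15 mm above its underside). About 80 g.
- switch_mid (a point): Red plastic wall switch plate with its body, a box 84 x 50 mm (its x, y) and 20 mm high, with a small steel toggle that stands 15 mm above its top, 30 to 34 mm from the centre towards its -x end. Third from the top, lying loose on the gearbox. The point is the centre of the box, half-way up (10 mm above its underside). About 90 g.
- gearbox_mid (a point): White plastic fan oscillation gearbox, a box 110 x 62 mm (its x, y) and 36 mm high, with a brass shaft stub 9 mm thick that stands 14 mm above its top, 43 mm from the centre towards its +x end. The bottom of the stack, loose on the table. The point is the centre of the box, half-way up (18 mm above its underside). About 220 g.
- bowl_in (a point): Shallow stainless steel bowl, fixed, 160 mm across the rim and 36 mm high; wall 3 mm, sloping; flat inner floor about 118 mm across. The point is the centre of the inner floor, 4 mm above the table.
- bluemat_top (a point): Flat blue plastic mat, fixed, 120 x 100 mm (its x, y), 4 mm thick. The point is the centre of its upper face, 4 mm above the table.
- tray_in (a point): Yellow plastic tray, fixed, outside 160 x 130 mm (its x, y), wall 4 mm, rim 10 mm above the table. The point is the centre of its inner floor, about 4 mm above the table.
- greenmat_top (a point): Flat green plastic mat, fixed, 140 x 100 mm (its x, y), 5 mm thick. The point is the centre of its upper face, 5 mm above the table.
- jar_mid (a point): Bystander: clear plastic jar with a white twist lid and a few brass screws in it, 72 mm across the lid and 90 mm high, loose. The point is on its axis, half-way up (45 mm above the table).
- screwdriver: Bystander: screwdriver with a pale wooden handle, 190 mm long, lying loose along its x axis, handle to its -x. The origin is near its middle, on the table.
There are look-alikes about, which are no part of the job. Of the things that look like the part that bears gear_mid, the smallest one is meant.

How it is judged:
By the outcome, as a careful person would: the job done as asked, in the order asked, and still so for the second after the job is handed in, with the robot touching nothing.
It also fails if it takes over 120 s, if anything falls off the work surface, if the arm or the gripper's body presses on something with over 40 N, if the wrist force passes 120 N, or if a joint passes its speed limit or range.

## Robot

A 7-joint arm with a two-finger parallel gripper is mounted at the origin on the work surface. World frame = base frame: x ahead of the robot, y to its left, z up, the work surface at z = 0. Lengths are in m, angles in degrees, forces in N, time in s.
With the tool pointing down it reaches from about 0.35 to 0.9 m from the base axis. Payload 7.2 kg.
Tool frame: the origin (TCP) lies on the mounting face of the last link; the fingertips stand 173 mm ahead of it and the grasp point (between the pads) lies 155 mm ahead of it; z points along the fingers, y is the line along which they close (so a half turn about z gives the same grasp; the last joint's range is limited). The gripper opens to 85 mm and grips with 20 to 120 N. Pads are 22 mm wide; open, the fingers measure 114 mm over their backs; the gripper's body (76 mm by 85 mm) begins 54 mm behind the grasp point. The pads swing forward as they close: fully open they stand 13 mm farther back than shut.
Start: joints at [61.925, 23.554, -0.728, 91.456, 0.321, 64.991, -4.71], TCP at [0.256, -0.57, 0.405] pointing down, gripper open.
Joint ranges: [-169.25, 169.25], [-16.82, 113.86], [-84.01, 82.57], [7.8, 145.47], [-59.2, 239.2], [7.22, 106.19], [-163.78, 163.78]. Speed limits (degrees/s): [136.94, 136.94, 172.46, 172.46, 180, 180, 180].

## Interface

Orientations are given as a 3x3 rotation matrix whose columns are the frame's x, y, z axes.
In Python, from cell import robot, optics, models gives the robot as it stands.
- The arm moves only by the tool carry_out, never from a script. Its argument "increments" is a list of rows, each a list of 6 numbers: the shift along the tool's x, y, z in mm, then the turn, a rotation vector about the tool's x, y, z in degrees. A call has 1 to 10 rows; each row shifts and turns the commanded pose from where the row before left it, along the tool's axes as they then stand; what a row does not reach is not made up. A row lasts 1/8 s, in which the tool goes at most 62.5 mm and 10.7 degrees, less where a joint would pass 70% of its speed; a pose out of reach is approached as far as the arm can. A call with a gripper value outside its range is refused whole. "fingers" is the gripper command: -1 is shut, 1 is fully open, values between are in proportion, set as the call begins (left out, the last holds). The fingers move at their own pace and stop on an object; "grip_force" is the grip in N (left out, the last holds). Time passes only in rows, so rows that do not move let the fingers close. It gives the time, the measured TCP pose, the force and the opening at its end, in the units of the state.
- robot.sense(): the state, without advancing time (a new reading comes with each control period).
- optics.camera(name): name is "scene" or "side" or "wrist"; returns the picture (480x640x3 uint8, blue, green, red); there is no depth.
- optics.camera_params(name): a dict with "vertical_fov" (degrees; the focal length in pixels is half the picture's height over the tangent of half this angle, whatever the lens; pixels are square), "cx", "cy" (the principal point, pixels), "pose" (4x4, takes a point from camera to world coordinates). Camera axes: x right, y down, z forward; pixel columns grow to the right and rows downward; lengths in m; the calibration is good to about 2 mm. A picture is of the moment at which its call begins: read the wrist's pose just before it. camera_params takes no time and is no camera call; for the wrist camera it gives the pose at the moment of the call.
- robot.close_job(): hands the job in, once; it reports no verdict.
Trained networks look in the newest picture that a camera, given by its name, has taken for a name from the list of things; names that differ only in an ending like _2 or _b are one class to them, and where a whole thing is asked for, a point or a joint stands for the part that bears it (a point fixed in the world has none). Each returns a list of dicts, best first, with "p" (0 to 1); they miss things now and then, are a little off and sometimes report something else, mostly with a low value. They report only what shows in the picture. A call takes as long as a camera call. They do not tell look-alikes from the thing itself.
- models.recognise(camera, label): "pixel" ([column, row] in pixels, amid what is visible of it).
- models.trace(camera, label): "mask" (480x640 bool, what is visible of it) and "pixel" ([column, row] in pixels, amid what is visible of it).
The state is a dict: "t": time; "joint_positions": joint angles; "qvel": joint speeds; "tau": joint torques, N m; "position": TCP position; "ee_rot": TCP orientation; "ft_force": force on the tool from outside, world axes, zero at the start; "moment": the same for the moment, N m; "grip_width": finger opening in m.
Only numpy, scipy, OpenCV 4.12 (cv2) and the standard library are available. Lean on these libraries where they do the work, as an engineer would, in place of code of your own. Each camera call takes 0.05 s, during which the arm holds its last target. There are 200 camera calls.

## Working session

There is one attempt and no reset: what is moved stays moved. The work goes in short steps, Python scripts to look and compute and a tool call to move; the robot and the scene stay as the last step left them, time stands still between calls to the robot, and variables do not carry over. Pictures are saved under pics/ and viewed, on a budget of 14 in all, crops included, one or two more only if the job needs it, and the job is handed in when it is done.

Besides the shell and the picture viewer there is one more tool, called after "Request:" as name([rows], argument=value, ...), one row to a line, values as JSON. carry_out: Moves the arm, as the interface text tells. Its arguments: {"type":"object","properties":{"increments":{"type":"array","items":{"type":"array","items":{"type":"number"}}},"fingers":{"type":"number"},"grip_force":{"type":"number"}},"required":["increments"]}

```bash
ls; mkdir -p pics
python3 - <<'E'
from cell import robot,optics,models
import cv2,numpy as np
np.set_printoptions(precision=3,suppress=True)
s=robot.sense();print(s['t'],s['position'],s['ee_rot'],s['grip_width'])
for c in ['scene','side','wrist']:
    im=optics.camera(c);cv2.imwrite(f'pics/{c}0.png',im);p=optics.camera_params(c);print(c,p)
    for l in ['gear_mid','capacitor_mid','switch_mid','gearbox_mid','bowl_in','bluemat_top','tray_in','greenmat_top','jar_mid','screwdriver']:
        print(l,[(np.round(d['pixel']).tolist(),round(d['p'],2)) for d in models.recognise(c,l)][:5])
E
```

```text
pics
0.0 [ 0.256 -0.57   0.404] [[ 0.912  0.409 -0.001]
 [ 0.409 -0.912  0.001]
 [-0.    -0.002 -1.   ]] 0.08534107266611056
scene {'vertical_fov': 55.114392538613735, 'cx': 316.4039011375627, 'cy': 237.39323243120745, 'pose': array([[-0.311,  0.698, -0.644,  1.18 ],
       [ 0.95 ,  0.239, -0.2  ,  0.218],
       [ 0.015, -0.675, -0.738,  0.912],
       [ 0.   ,  0.   ,  0.   ,  1.   ]])}
gear_mid [([284.0, 219.0], 0.71), ([268.0, 189.0], 0.51)]
capacitor_mid [([238.0, 204.0], 0.58)]
switch_mid [([242.0, 208.0], 0.63)]
gearbox_mid [([246.0, 222.0], 0.88), ([135.0, 268.0], 0.23)]
bowl_in [([223.0, 296.0], 0.83)]
bluemat_top [([371.0, 334.0], 0.62)]
tray_in [([418.0, 265.0], 0.6)]
greenmat_top [([313.0, 266.0], 0.94)]
jar_mid [([134.0, 270.0], 0.76)]
screwdriver [([466.0, 371.0], 0.84)]
side {'vertical_fov': 56.34587636805053, 'cx': 313.78552483491893, 'cy': 241.6567517787057, 'pose': array([[ 0.995, -0.047,  0.085,  0.389],
       [-0.097, -0.509,  0.856, -0.854],
       [ 0.003, -0.86 , -0.511,  0.589],
       [ 0.   ,  0.   ,  0.   ,  1.   ]])}
gear_mid [([210.0, 338.0], 0.72), ([275.0, 310.0], 0.69), ([255.0, 306.0], 0.56)]
capacitor_mid [([277.0, 321.0], 0.9)]
switch_mid [([270.0, 340.0], 0.59)]
gearbox_mid [([287.0, 349.0], 0.69)]
bowl_in [([410.0, 303.0], 0.59)]
bluemat_top [([362.0, 232.0], 0.91), ([268.0, 339.0], 0.3)]
tray_in [([278.0, 224.0], 0.78)]
greenmat_top [([314.0, 274.0], 0.9)]
jar_mid []
screwdriver [([352.0, 194.0], 0.73), ([467.0, 378.0], 0.18)]
wrist {'vertical_fov': 65.62994830567804, 'cx': 316.13558455502584, 'cy': 236.87705653754702, 'pose': array([[ 0.409, -0.87 , -0.276,  0.326],
       [-0.913, -0.39 , -0.123, -0.538],
       [-0.   ,  0.302, -0.953,  0.375],
       [ 0.   ,  0.   ,  0.   ,  1.   ]])}
gear_mid []
capacitor_mid []
switch_mid []
gearbox_mid []
bowl_in []
bluemat_top []
tray_in []
greenmat_top []
jar_mid []
screwdriver []
```

View pics/scene0.png

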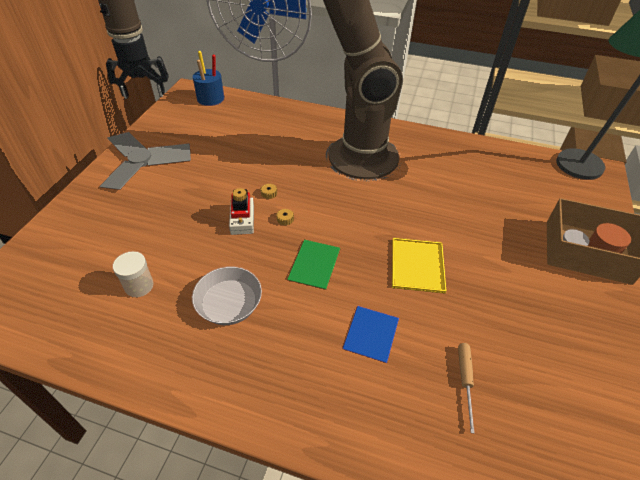

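View pics/side0.png

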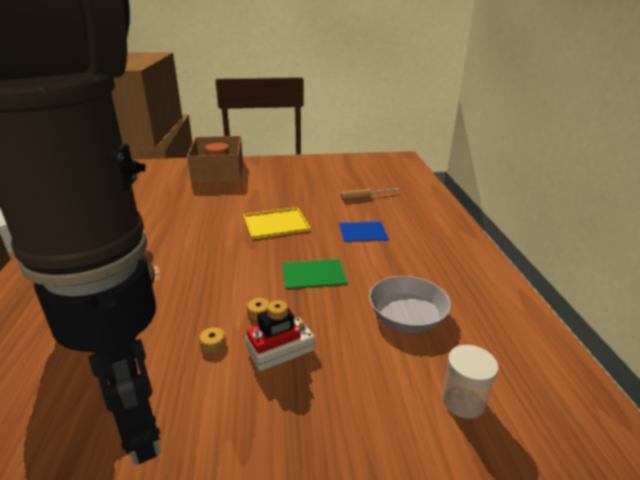

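The scene picture shows the stack at about (240,208). Its gear sits on top at (239,194), with two loose look-alike gears on the table at (268,190) and (284,216). In the side picture the stack gear is at (278,309) and the others are at (258,310) and (212,340). The one on the stack is the one meant. I'll measure next and confirm in an enlarged crop.

```bash
cat > h.py <<'E'
from cell import robot,optics,models
import cv2,numpy as np
np.set_printoptions(precision=4,suppress=True)
def K(p): return 240/np.tan(np.radians(p['vertical_fov']/2))
def ray(p,px):
    px=np.atleast_2d(np.asarray(px,float));f=K(p)
    d=np.c_[(px[:,0]-p['cx'])/f,(px[:,1]-p['cy'])/f,np.ones(len(px))]@p['pose'][:3,:3].T
    return p['pose'][:3,3],d
def onplane(p,px,z):
    o,d=ray(p,px);return (o+d*((z-o[2])/d[:,2])[:,None])[:,:2]
def proj(p,X):
    X=np.atleast_2d(X);c=(X-p['pose'][:3,3])@p['pose'][:3,:3];return c[:,:2]/c[:,2:]*K(p)+[p['cx'],p['cy']]
def rect(p,mask,z):
    c=max(cv2.findContours(mask.astype(np.uint8),cv2.RETR_EXTERNAL,cv2.CHAIN_APPROX_NONE)[0],key=cv2.contourArea)[:,0]
    g=(onplane(p,c,z)*1000).astype(np.float32)
    return cv2.minAreaRect(cv2.convexHull(g))
E
python3 - <<'E'
from h import *
for c in ['scene','side']:
    im=optics.camera(c);p=optics.camera_params(c)
    for l,z in [('bowl_in',.036),('bluemat_top',.004),('tray_in',.01),('greenmat_top',.005),('jar_mid',.09),('gear_mid',.102)]:
        for d in models.trace(c,l)[:3]:
            print(c,l,round(d['p'],2),np.round(d['pixel']),np.round(np.concatenate([np.ravel(x) for x in rect(p,d['mask'],z)])),d['mask'].sum())
    for l,z in [('capacitor_mid',.071),('switch_mid',.046),('gearbox_mid',.03),('screwdriver',.01)]:
        for d in models.trace(c,l)[:1]: print(c,l,d['p'],d['pixel'],onplane(p,d['pixel'],z))
s=cv2.imread('pics/scene0.png')[165:255,190:310];t=cv2.imread('pics/side0.png')[280:380,180:330]
cv2.imwrite('pics/crop0.png',np.hstack([cv2.resize(s,(400,300),interpolation=cv2.INTER_CUBIC),cv2.resize(t,(400,300),interpolation=cv2.INTER_CUBIC)]))
E
```

```text
scene bowl_in 0.68 [223. 296.] [ 649. -161.  158.  156.   80.] 3086
scene bluemat_top 0.82 [372. 334.] [624. 181. 101. 121.  89.] 2070
scene bluemat_top 0.72 [464. 372.] [679. 396. 197.  29.   8.] 717
scene bluemat_top 0.51 [226. 296.] [ 628. -173.  164.  166.   76.] 3151
scene tray_in 0.93 [420. 265.] [395. 246. 167. 133.  11.] 2638
scene greenmat_top 0.69 [313. 268.] [474.  -5. 145. 103.   3.] 1754
scene jar_mid 0.61 [135. 269.] [ 699. -360.  139.   67.   51.] 1243
scene gear_mid 0.61 [240. 195.] [ 394. -238.   44.   33.   25.] 140
scene gear_mid 0.55 [268. 189.] [ 357. -172.   55.   39.   22.] 199
scene gear_mid 0.52 [283. 220.] [431. -96.  53.  42.  20.] 240
scene capacitor_mid 0.52 [240.6, 206.3] [[ 0.4051 -0.2329]]
scene gearbox_mid 0.63 [246.9, 223.2] [[ 0.4213 -0.2119]]
scene screwdriver 0.55 [467.8, 371.4] [[0.653  0.3955]]
side bowl_in 0.62 [274. 323.] [ 382. -213.   68.   74.    1.] 690
side bowl_in 0.57 [410. 304.] [ 648. -173.  161.  173.   12.] 3548
side bluemat_top 0.8 [365. 228.] [622. 176. 107. 120.  89.] 864
side tray_in 0.69 [277. 222.] [392. 234. 163. 146.   9.] 1425
side greenmat_top 0.63 [314. 273.] [472. -12. 142. 109.   2.] 1621
side greenmat_top 0.51 [275. 224.] [392. 247. 163. 156.  11.] 1514
side jar_mid 0.88 [466. 380.] [ 655. -419.  145.   71.   53.] 3130
side gear_mid 0.86 [275. 310.] [ 386. -255.   51.   34.   90.] 345
side gear_mid 0.66 [208. 340.] [ 283. -317.   40.   57.    7.] 550
side gear_mid 0.58 [257. 305.] [ 350. -247.   54.   34.   78.] 308
side capacitor_mid 0.77 [276.2, 323.3] [[ 0.3834 -0.255 ]]
side switch_mid 0.64 [268.4, 337.7] [[ 0.3686 -0.2625]]
side gearbox_mid 0.66 [286.4, 348.5] [[ 0.399  -0.2753]]
side screwdriver 0.68 [354.2, 194.7] [[0.6365 0.3867]]
```

View pics/crop0.png

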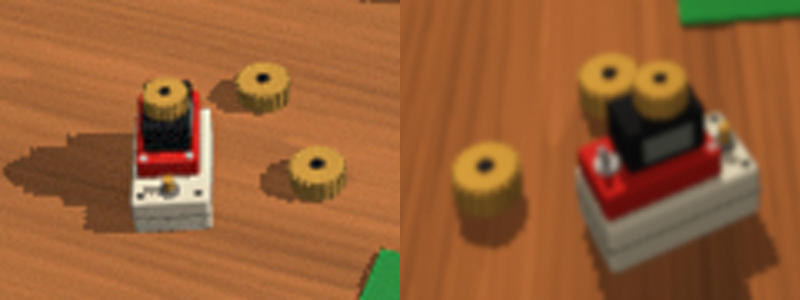

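The crop confirms it: the gear on top of the black capacitor is the smallest of the three, so it is the one meant. The stack's long axis is about 20° in yaw, with its +x end at the brass stub, and the tool is already nearly aligned with it. I'm moving above it.

Request:
carry_out([
  [25, -24.4, 0, 0, 0, 0],
  [25, -24.4, 0, 0, 0, 0],
  [25, -24.4, 0, 0, 0, 0],
  [25, -24.4, 0, 0, 0, 0],
  [25, -24.4, 0, 0, 0, 0],
  [25, -24.4, 0, 0, 0, 0],
  [25, -24.4, 0, 0, 0, 0],
  [25, -24.4, 0, 0, 0, 0],
  [25, -24.4, 0, 0, 0, 0],
  [25, -24.4, 0, 0, 0, 0],
], fingers=0.2, grip_force=25)

```text
t: 4.0
position: [0.3844, -0.2442, 0.4049]
ee_rot: [[0.912, 0.409, 0.001], [0.409, -0.912, -0.0], [0.0, 0.001, -1.0]]
ft_force: [-0.1, -0.1, 0.5]
grip_width: 0.0513
```

Run:
```python
from h import *
s=robot.sense();print(s['t'],s['position'],s['ee_rot'][:,0],s['grip_width'])
p=optics.camera_params('wrist');im=optics.camera('wrist');cv2.imwrite('pics/w1.png',im)
for l,z in [('gear_mid',.102),('capacitor_mid',.086),('switch_mid',.056),('gearbox_mid',.036)]:
    for d in models.trace('wrist',l)[:2]:
        print(l,round(d['p'],2),np.round(d['pixel']),np.round(np.concatenate([np.ravel(x) for x in rect(p,d['mask'],z)]),1))
```

```text
4.0 [ 0.3844 -0.2442  0.4049] [0.9124 0.4093 0.0003] 0.051253188654546866
gear_mid 0.87 [316. 219.] [ 388.1 -244.6   37.    34.2   23.2]
gear_mid 0.87 [248. 286.] [ 314.4 -215.7   36.2   36.4    4.7]
capacitor_mid 0.62 [324. 197.] [ 402.4 -240.3   23.5   38.8   16.3]
switch_mid 0.84 [343. 199.] [ 379.1 -251.2   86.8   51.    23.7]
gearbox_mid 0.74 [316. 156.] [ 390.7 -245.6  109.4   61.2   22.8]
```

View pics/w1.png

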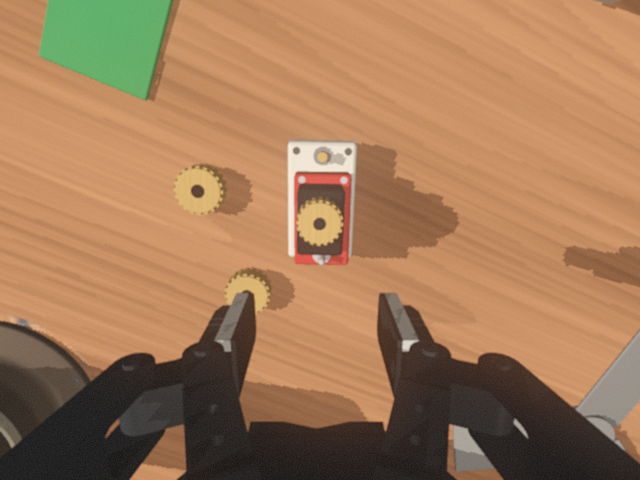

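The wrist picture shows the stack at (320,200), with its gear at (319,223), the stub at the top of the image and the loose gears to the left. Before grasping I'll find the true fingertip length at gear width with a light tap on the free table to the right.

Request:
carry_out([
  [0, 40, 40, 0, 0, 0],
  [0, 40, 40, 0, 0, 0],
  [0, 30, 45, 0, 0, 0],
  [0, 0, 45, 0, 0, 0],
  [0, 0, 40, 0, 0, 0],
  [0, 0, 8, 0, 0, 0],
  [0, 0, 0, 0, 0, 0],
  [0, 0, 0, 0, 0, 0],
], fingers=-0.15)

```text
t: 5.25
position: [0.4296, -0.3463, 0.1884]
ee_rot: [[0.913, 0.409, 0.002], [0.409, -0.913, -0.002], [0.001, 0.003, -1.0]]
ft_force: [-0.3, 0.4, 0.2]
grip_width: 0.0361
```

Request:
carry_out([
  [0, 0, 2, 0, 0, 0],
  [0, 0, 2, 0, 0, 0],
  [0, 0, 2, 0, 0, 0],
  [0, 0, 2, 0, 0, 0],
  [0, 0, 0, 0, 0, 0],
])

```text
t: 5.88
position: [0.429, -0.3456, 0.1785]
ee_rot: [[0.912, 0.409, -0.0], [0.409, -0.912, 0.0], [-0.0, -0.0, -1.0]]
ft_force: [0.7, 0.0, -0.9]
grip_width: 0.0363
```

Request:
carry_out([
  [0, 0, 2, 0, 0, 0],
  [0, 0, 2, 0, 0, 0],
  [0, 0, 2, 0, 0, 0],
  [0, 0, 1, 0, 0, 0],
  [0, 0, 0, 0, 0, 0],
])

```text
t: 6.5
position: [0.4291, -0.3456, 0.1724]
ee_rot: [[0.912, 0.409, -0.0], [0.409, -0.912, -0.0], [-0.0, 0.0, -1.0]]
ft_force: [-2.6, 2.6, 9.6]
grip_width: 0.0367
```

Contact is at TCP z of about 0.1725 m with a 36 mm opening, so the tips stand 172.5 mm ahead. Next I rise and go to the gear.

Request:
carry_out([
  [0, 0, -50, 0, 0, 0],
  [0, 0, -50, 0, 0, 0],
  [0, 0, -48, 0, 0, 0],
  [1, -36, 0, 0, 0, 0],
  [1, -36, 0, 0, 0, 0],
  [1, -37, 0, 0, 0, 0],
  [0, 0, 0, 0, 0, 0],
  [0, 0, 0, 0, 0, 0],
], fingers=0.2)

```text
t: 7.5
position: [0.3875, -0.2455, 0.32]
ee_rot: [[0.912, 0.409, 0.001], [0.409, -0.912, -0.001], [0.0, 0.001, -1.0]]
ft_force: [0.5, -0.4, -0.7]
grip_width: 0.0512
```

Run:
```python
from h import *
s=robot.sense();print(s['t'],s['position'],s['ee_rot'][:,0],s['grip_width'])
p=optics.camera_params('wrist');im=optics.camera('wrist');cv2.imwrite('pics/w2.png',im)
for l,z in [('gear_mid',.102)]:
    for d in models.trace('wrist',l)[:2]:
        print(l,round(d['p'],2),np.round(d['pixel']),np.round(np.concatenate([np.ravel(x) for x in rect(p,d['mask'],z)]),1))
for x in [(.387,-.245,.102),s['position']-[0,0,.172]]: print(proj(p,x))
print(onplane(optics.camera_params('wrist'),[319,223],.102))
```

```text
7.5 [ 0.3875 -0.2455  0.32  ] [0.9124 0.4094 0.0005] 0.05119846685252669
gear_mid 0.86 [315. 266.] [ 388.5 -244.2   39.4   35.    30.1]
gear_mid 0.43 [202. 328.] [ 326.9 -201.2    2.    14.4   86.1]
[[316.0513 267.9919]]
[[317.6018 308.5592]]
[[ 0.4108 -0.2363]]
```

View pics/w2.png

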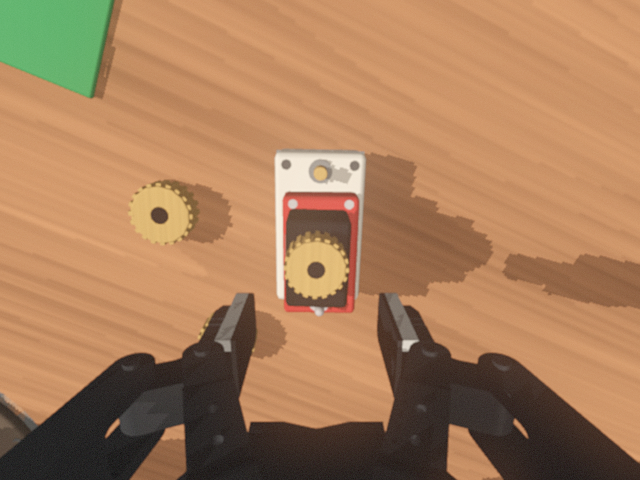

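The gear hole at (316,270) matches the prediction of (316,268) to about 1 mm, and the fingers straddle it. Descending and gripping.

Request:
carry_out([
  [0, 0, 20, 0, 0, 0],
  [-1, 0, 20, 0, 0, 0],
  [0, 0, 12, 0, 0, 0],
  [0, 0, 6, 0, 0, 0],
  [0, 0, 0, 0, 0, 0],
  [0, 0, 0, 0, 0, 0],
])

```text
t: 8.35
position: [0.3865, -0.2455, 0.2622]
ee_rot: [[0.912, 0.409, 0.001], [0.409, -0.912, -0.0], [0.001, 0.001, -1.0]]
ft_force: [-0.9, -0.4, 0.4]
grip_width: 0.0513
```

Request:
carry_out([
  [0, 0, 0, 0, 0, 0],
  [0, 0, 0, 0, 0, 0],
  [0, 0, 0, 0, 0, 0],
  [0, 0, 0, 0, 0, 0],
  [0, 0, 0, 0, 0, 0],
  [0, 0, 0, 0, 0, 0],
], fingers=-1, grip_force=25)

```text
t: 9.1
position: [0.3865, -0.2455, 0.2623]
ee_rot: [[0.912, 0.409, 0.001], [0.409, -0.912, -0.001], [0.001, 0.001, -1.0]]
ft_force: [-2.4, -0.1, 5.9]
grip_width: 0.0321
```

The gear is held with a 32 mm opening. I lift it and stop about 80 mm short of the bowl to look at it.

Request:
carry_out([
  [0, 0, -3, 0, 0, 0],
  [0, 0, -10, 0, 0, 0],
  [0, 0, -25, 0, 0, 0],
  [12, 2, -40, 0, 0, 0],
  [30, 6, -20, 0, 0, 0],
  [40, 8, 0, 0, 0, 0],
  [40, 8, 0, 0, 0, 0],
  [40, 8, 0, 0, 0, 0],
  [28, 3, 0, 0, 0, 0],
  [0, 0, 0, 0, 0, 0],
])

```text
t: 10.35
position: [0.5755, -0.198, 0.3597]
ee_rot: [[0.911, 0.412, 0.001], [0.412, -0.911, 0.001], [0.001, -0.001, -1.0]]
ft_force: [-1.5, -0.4, -1.2]
grip_width: 0.0314
```

```bash
cat > look.py <<'E'
from h import *
import sys
# look.py png label:z ...
s=robot.sense();print(s['t'],s['position'],s['ee_rot'][:,0],s['grip_width'],s['ft_force'])
R=s['ee_rot']
p=optics.camera_params('wrist');im=optics.camera('wrist');cv2.imwrite('pics/'+sys.argv[1],im)
for a in sys.argv[2:]:
    l,z=a.split(':')
    for d in models.trace('wrist',l)[:2]:
        r=rect(p,d['mask'],float(z));c=np.array(r[0])/1000
        print(l,round(d['p'],2),np.round(d['pixel']),'centre mm',np.round(r[0],1),'size',np.round(r[1],1),'ang',round(r[2],1),
         'tool delta',np.round(1000*(np.append(c,0)-np.append(s['position'][:2],0))@R,1)[:2])
E
python3 look.py w3.png bowl_in:.036 gear_mid:.2
```

```text
10.35 [ 0.5755 -0.198   0.3597] [0.9112 0.4119 0.001 ] 0.031381913810768616 [-1.4957 -0.4322 -1.1737]
bowl_in 0.88 [320. 106.] centre mm [ 646.6 -164.3] size [153.4 159.2] ang 24.3 tool delta [78.7 -1.3]
gear_mid 0.58 [313. 316.] centre mm [ 578.4 -195.5] size [40.8 31.4] ang 26.1 tool delta [ 3.7 -1. ]
```

View pics/w3.png

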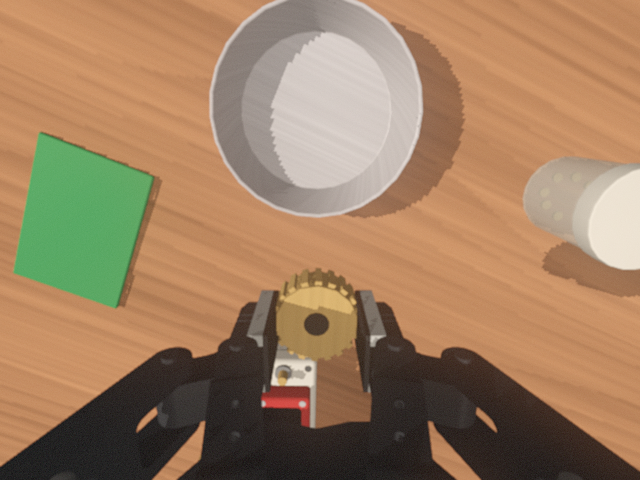

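The gear is held level and centred. The bowl floor is an ellipse centred at (316,109), so the move is +81 mm in tool x and about 0 in y. The jar on the right stays well clear.

Request:
carry_out([
  [40, -1, 10, 0, 0, 0],
  [41, 0, 30, 0, 0, 0],
  [0, 0, 40, 0, 0, 0],
  [0, 0, 40, 0, 0, 0],
  [0, 0, 30, 0, 0, 0],
  [0, 0, 20, 0, 0, 0],
  [0, 0, 4, 0, 0, 0],
  [0, 0, 0, 0, 0, 0],
])

```text
t: 11.5
position: [0.6477, -0.1657, 0.1866]
ee_rot: [[0.912, 0.409, 0.001], [0.409, -0.912, -0.0], [0.001, 0.001, -1.0]]
ft_force: [-1.0, 0.6, -0.9]
grip_width: 0.0318
```

Request:
carry_out([
  [0, 0, 1, 0, 0, 0],
  [0, 0, 1, 0, 0, 0],
  [0, 0, 1, 0, 0, 0],
  [0, 0, 1, 0, 0, 0],
  [0, 0, 0, 0, 0, 0],
])

```text
t: 12.12
position: [0.6474, -0.1654, 0.1815]
ee_rot: [[0.912, 0.409, -0.0], [0.409, -0.912, 0.0], [-0.0, -0.0, -1.0]]
ft_force: [-0.3, 0.5, -0.9]
grip_width: 0.0316
```

Request:
carry_out([
  [0, 0, 0.5, 0, 0, 0],
  [0, 0, 0.5, 0, 0, 0],
  [0, 0, 0.5, 0, 0, 0],
  [0, 0, 0, 0, 0, 0],
])

```text
t: 12.62
position: [0.6475, -0.1654, 0.1805]
ee_rot: [[0.912, 0.409, 0.0], [0.409, -0.912, -0.0], [0.0, 0.0, -1.0]]
ft_force: [-1.7, 0.7, 2.3]
grip_width: 0.0317
```

Contact at 0.1805, as expected. Releasing.

Request:
carry_out([
  [0, 0, 0, 0, 0, 0],
  [0, 0, 0, 0, 0, 0],
  [0, 0, 0, 0, 0, 0],
  [0, 0, 0, 0, 0, 0],
  [0, 0, -15, 0, 0, 0],
  [0, 0, -40, 0, 0, 0],
  [0, 0, -50, 0, 0, 0],
  [-30, 0, -50, 0, 0, 0],
  [-40, 0, 0, 0, 0, 0],
  [-40, 0, 0, 0, 0, 0],
], fingers=0.2)

```text
t: 13.88
position: [0.5462, -0.2108, 0.3373]
ee_rot: [[0.912, 0.41, 0.003], [0.41, -0.912, -0.001], [0.002, 0.002, -1.0]]
ft_force: [0.3, -0.9, -0.7]
grip_width: 0.051
```

Request:
carry_out([
  [-40, -8, 0, 0, 0, 0],
  [-40, -8, 0, 0, 0, 0],
  [-40, -8, -5, 0, 0, 0],
  [-30, -10, 0, 0, 0, 0],
  [0, 0, 0, 0, 0, 0],
  [0, 0, 0, 0, 0, 0],
])

```text
t: 14.62
position: [0.3971, -0.2408, 0.3412]
ee_rot: [[0.912, 0.41, 0.002], [0.41, -0.912, -0.001], [0.001, 0.002, -1.0]]
ft_force: [0.2, 0.4, -0.2]
grip_width: 0.051
```

```bash
python3 look.py w4.png capacitor_mid:.086 switch_mid:.056 gearbox_mid:.036 gear_mid:.02
```

```text
14.625 [ 0.3971 -0.2408  0.3412] [0.9123 0.4096 0.0015] 0.05102363734353641 [ 0.1644  0.3777 -0.1969]
capacitor_mid 0.64 [316. 261.] centre mm [ 386.6 -245.9] size [62.8 38.2] ang 23.3 tool delta [-11.7   0.4]
switch_mid 0.97 [334. 220.] centre mm [ 379.2 -251.7] size [88.3 49.7] ang 23.4 tool delta [-20.7   2.7]
gearbox_mid 0.71 [318. 182.] centre mm [ 391.7 -245.2] size [111.5  62.4] ang 23.6 tool delta [-6.7  1.9]
gear_mid 0.79 [173. 217.] centre mm [ 350.7 -136.5] size [47.7 52.7] ang 65.8 tool delta [   0.4 -114.1]
gear_mid 0.42 [256. 337.] centre mm [ 277.6 -236.3] size [38.2  6.3] ang 15.8 tool delta [-107.1  -53. ]
```

View pics/w4.png

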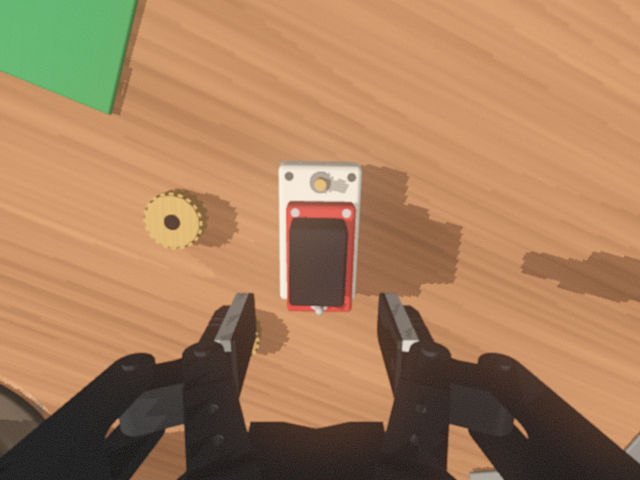

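The capacitor's top is clear now, at rows 220 to 306. Its mask includes the front face, so its centre is at tool x ≈ -15 and y ≈ 0. I grip it with the tips just above the switch.

Request:
carry_out([
  [-7, 0, 30, 0, 0, 0],
  [-8, 0.5, 30, 0, 0, 0],
  [0, 0, 25, 0, 0, 0],
  [0, 0, 15, 0, 0, 0],
  [0, 0, 7, 0, 0, 0],
  [0, 0, 0, 0, 0, 0],
  [0, 0, 0, 0, 0, 0],
])

```text
t: 15.75
position: [0.3832, -0.2476, 0.2338]
ee_rot: [[0.912, 0.41, 0.001], [0.41, -0.912, -0.001], [0.001, 0.001, -1.0]]
ft_force: [-0.7, 0.1, -0.9]
grip_width: 0.0512
```

Request:
carry_out([
  [0, 0, 0, 0, 0, 0],
  [0, 0, 0, 0, 0, 0],
  [0, 0, 0, 0, 0, 0],
  [0, 0, 0, 0, 0, 0],
  [0, 0, 0, 0, 0, 0],
  [0, 0, 0, 0, 0, 0],
], fingers=-1, grip_force=25)

```text
t: 16.5
position: [0.3831, -0.2476, 0.234]
ee_rot: [[0.912, 0.409, 0.001], [0.409, -0.912, -0.001], [0.001, 0.001, -1.0]]
ft_force: [-1.5, 0.6, 6.1]
grip_width: 0.0375
```

Request:
carry_out([
  [0, 0, -3, 0, 0, 0],
  [0, 0, -10, 0, 0, 0],
  [0, 0, -30, 0, 0, 0],
  [0, 0, -45, 0, 0, 0],
  [20, -20, -20, 0, 0, 0],
  [30, -30, 0, 0, 0, 0],
  [35, -35, 0, 0, 0, 0],
  [35, -35, 0, 0, 0, 0],
  [35, -35, 0, 0, 0, 0],
  [35, -35, 0, 0, 0, 0],
])

```text
t: 17.75
position: [0.4786, 0.0051, 0.3419]
ee_rot: [[0.913, 0.409, 0.001], [0.409, -0.913, -0.0], [0.0, 0.001, -1.0]]
ft_force: [0.5, 0.6, -1.3]
grip_width: 0.0373
```

Request:
carry_out([
  [35, -35, 0, 0, 0, 0],
  [35, -35, 0, 0, 0, 0],
  [35, -35, 0, 0, 0, 0],
  [27, -28, 0, 0, 0, 0],
  [0, 0, 0, 0, 0, 8],
  [0, 0, 0, 0, 0, 8],
  [0, 0, 0, 0, 0, 8],
  [0, 0, 0, 0, 0, 0],
  [0, 0, 0, 0, 0, 0],
])

```text
t: 18.88
position: [0.5443, 0.179, 0.3415]
ee_rot: [[1.0, 0.006, 0.0], [0.006, -1.0, -0.0], [0.0, 0.0, -1.0]]
ft_force: [0.3, 0.6, -1.0]
grip_width: 0.0376
```

```bash
python3 look.py w5.png bluemat_top:.004 capacitor_mid:.2
```

```text
18.875 [0.5443 0.179  0.3415] [1.     0.006  0.0002] 0.037552027009486705 [ 0.3484  0.5611 -1.0121]
bluemat_top 0.93 [318. 107.] centre mm [622.9 177.1] size [ 99.6 120.3] ang 88.8 tool delta [78.6  2.4]
capacitor_mid 0.78 [317. 323.] centre mm [552.8 179.5] size [61.1 35.5] ang 0.0 tool delta [ 8.5 -0.4]
```

View pics/w5.png

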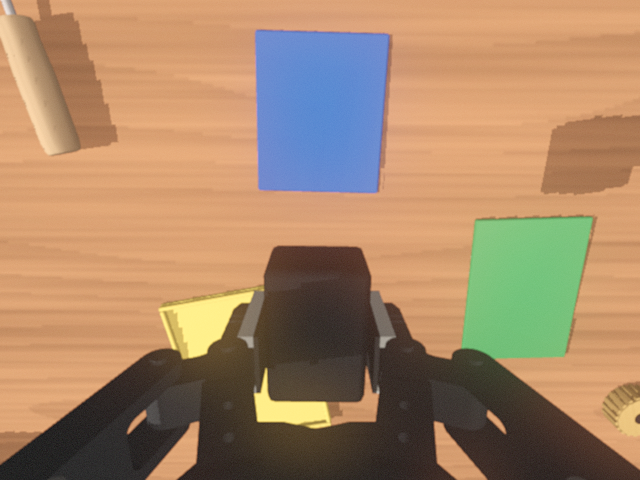

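The capacitor is held at (317,323), and the blue mat centre is at (320,110). Move: +79, +2.4, down 160 mm. The screwdriver at upper left is about 120 mm away.

Request:
carry_out([
  [40, 1.4, 10, 0, 0, 0],
  [39, 1, 30, 0, 0, 0],
  [0, 0, 40, 0, 0, 0],
  [0, 0, 40, 0, 0, 0],
  [0, 0, 23, 0, 0, 0],
  [0, 0, 10, 0, 0, 0],
  [0, 0, 0, 0, 0, 0],
])

```text
t: 19.9
position: [0.6234, 0.1768, 0.188]
ee_rot: [[1.0, 0.003, -0.001], [0.003, -1.0, -0.0], [-0.001, 0.0, -1.0]]
ft_force: [0.5, 0.4, -0.4]
grip_width: 0.0377
```

Request:
carry_out([
  [0, 0, 1.5, 0, 0, 0],
  [0, 0, 1.5, 0, 0, 0],
  [0, 0, 1, 0, 0, 0],
  [0, 0, 1, 0, 0, 0],
  [0, 0, 1, 0, 0, 0],
  [0, 0, 0, 0, 0, 0],
])

```text
t: 20.65
position: [0.6234, 0.1769, 0.1821]
ee_rot: [[1.0, 0.003, -0.0], [0.003, -1.0, -0.0], [-0.0, 0.0, -1.0]]
ft_force: [0.5, 0.3, -0.9]
grip_width: 0.0376
```

Request:
carry_out([
  [0, 0, 0.5, 0, 0, 0],
  [0, 0, 0.5, 0, 0, 0],
  [0, 0, 0, 0, 0, 0],
])

```text
t: 21.02
position: [0.6234, 0.1769, 0.1821]
ee_rot: [[1.0, 0.003, 0.0], [0.003, -1.0, -0.0], [0.0, 0.0, -1.0]]
ft_force: [-3.6, -0.9, 8.1]
grip_width: 0.0377
```

Light contact at 8 N. Release, rise and return to the stack.

Request:
carry_out([
  [0, 0, -0.5, 0, 0, 0],
  [0, 0, 0, 0, 0, 0],
  [0, 0, 0, 0, 0, 0],
  [0, 0, 0, 0, 0, 0],
  [0, 0, -15, 0, 0, 0],
  [0, 0, -40, 0, 0, 0],
  [0, 0, -50, 0, 0, 0],
  [0, 0, -50, 0, 0, 0],
  [-22, 40, 0, 0, 0, 0],
  [-22, 40, 0, 0, 0, 0],
], fingers=0.45)

```text
t: 22.28
position: [0.5791, 0.0963, 0.3386]
ee_rot: [[1.0, 0.004, 0.003], [0.004, -1.0, 0.0], [0.003, -0.0, -1.0]]
ft_force: [0.4, -0.3, -0.1]
grip_width: 0.0616
```

Request:
carry_out([
  [-23, 42, 0, 0, 0, 0],
  [-23, 42, 0, 0, 0, 0],
  [-23, 42, 0, 0, 0, 0],
  [-23, 42, 0, 0, 0, 0],
  [-23, 42, 0, 0, 0, 0],
  [-23, 42, 0, 0, 0, 0],
  [-23, 42, 0, 0, 0, -8],
  [-20, 42, 0, 0, 0, -8],
  [0, 0, 0, 0, 0, -8],
  [0, 0, 0, 0, 0, 0],
])

```text
t: 23.52
position: [0.4055, -0.2424, 0.3376]
ee_rot: [[0.913, 0.408, 0.001], [0.408, -0.913, -0.0], [0.001, 0.001, -1.0]]
ft_force: [0.2, -0.7, -0.2]
grip_width: 0.062
```

```bash
python3 look.py w6.png switch_mid:.056 gearbox_mid:.036
```

```text
23.525 [ 0.4055 -0.2424  0.3376] [0.9131 0.4077 0.0008] 0.062031659414056084 [ 0.2005 -0.6651 -0.1592]
switch_mid 0.88 [314. 264.] centre mm [ 379.3 -251.8] size [89.4 51. ] ang 24.3 tool delta [-27.8  -2.1]
gearbox_mid 0.69 [313. 194.] centre mm [ 391.8 -245.6] size [112.4  61.9] ang 23.1 tool delta [-13.8  -2.7]
```

View pics/w6.png

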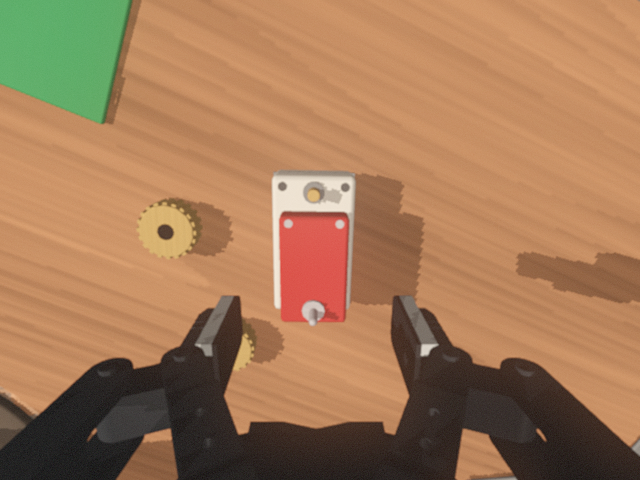

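The red switch is at (314,266), with its toggle at the -x end at (313,312). Its centre is at tool x ≈ -29 and y ≈ -2. Gripping it.

Request:
carry_out([
  [-15, -1, 30, 0, 0, 0],
  [-14, -1, 35, 0, 0, 0],
  [0, 0, 30, 0, 0, 0],
  [0, 0, 20, 0, 0, 0],
  [0, 0, 9, 0, 0, 0],
  [0, 0, 0, 0, 0, 0],
  [0, 0, 0, 0, 0, 0],
])

```text
t: 24.55
position: [0.3788, -0.2522, 0.2134]
ee_rot: [[0.912, 0.409, 0.001], [0.409, -0.912, -0.001], [0.001, 0.001, -1.0]]
ft_force: [-0.1, -0.7, -0.4]
grip_width: 0.0622
```

Request:
carry_out([
  [0, 0, 0, 0, 0, 0],
  [0, 0, 0, 0, 0, 0],
  [0, 0, 0, 0, 0, 0],
  [0, 0, 0, 0, 0, 0],
  [0, 0, 0, 0, 0, 0],
  [0, 0, 0, 0, 0, 0],
], fingers=-1, grip_force=25)

```text
t: 25.3
position: [0.3787, -0.2523, 0.2136]
ee_rot: [[0.912, 0.409, 0.001], [0.409, -0.912, -0.001], [0.001, 0.001, -1.0]]
ft_force: [-0.6, 0.5, 6.1]
grip_width: 0.0494
```

Request:
carry_out([
  [0, 0, -3, 0, 0, 0],
  [0, 0, -10, 0, 0, 0],
  [0, 0, -30, 0, 0, 0],
  [0, 0, -45, 0, 0, 0],
  [10, -12, -38, 0, 0, 0],
  [30, -36, 0, 0, 0, 0],
  [32, -38, 0, 0, 0, 0],
  [32, -38, 0, 0, 0, 0],
  [32, -38, 0, 0, 0, 0],
  [32, -38, 0, 0, 0, 0],
])

```text
t: 26.55
position: [0.4498, 0.0005, 0.3394]
ee_rot: [[0.912, 0.409, 0.001], [0.409, -0.912, -0.0], [0.0, 0.001, -1.0]]
ft_force: [0.5, -1.1, -1.0]
grip_width: 0.0494
```

Request:
carry_out([
  [-1, -43, 0, 0, 0, 0],
  [-1, -43, 0, 0, 0, 0],
  [-1, -43, 0, 0, 0, 0],
  [-1, -43, 0, 0, 0, 0],
  [-1, -43, 0, 0, 0, 0],
  [-1, -43, 0, 0, 0, 0],
  [0, 0, 0, 0, 0, 7],
  [0, 0, 0, 0, 0, 7],
  [0, 0, 0, 0, 0, 0],
  [0, 0, 0, 0, 0, 0],
])

```text
t: 27.8
position: [0.3386, 0.2319, 0.3389]
ee_rot: [[0.984, 0.179, 0.0], [0.179, -0.984, -0.0], [0.0, 0.0, -1.0]]
ft_force: [-1.4, 0.0, -2.2]
grip_width: 0.0493
```

```bash
python3 look.py w7.png tray_in:.01 switch_mid:.2
```

```text
27.8 [0.3386 0.2319 0.3389] [0.9839 0.1789 0.0003] 0.04932622020613441 [-1.3611  0.0486 -2.2472]
tray_in 0.82 [315. 121.] centre mm [392.3 242.9] size [160.2 132.2] ang 11.8 tool delta [54.8 -1.2]
switch_mid 0.68 [317. 312.] centre mm [347.8 234.3] size [80.4 42.2] ang 9.7 tool delta [ 9.5 -0.7]
```

View pics/w7.png

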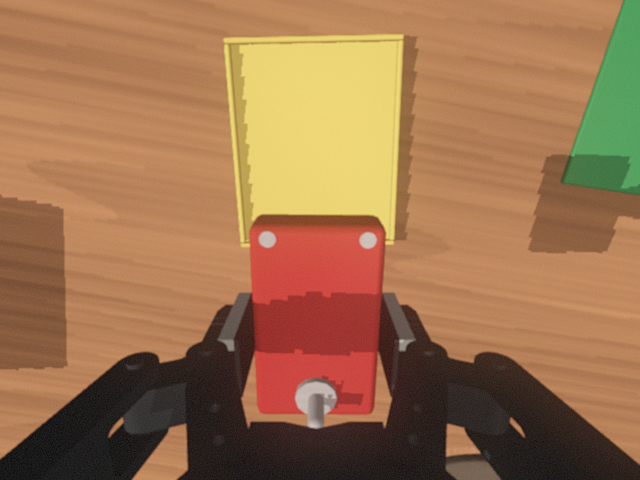

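The switch is held level with its toggle at (316,398), centred on the TCP to about 1 mm. The tray is fully visible with its centre at about (315,140). Move: +56, -1, turn -1.5°, down 157 mm.

Request:
carry_out([
  [30, -1, 10, 0, 0, 0],
  [26, 0, 30, 0, 0, -1.5],
  [0, 0, 40, 0, 0, 0],
  [0, 0, 40, 0, 0, 0],
  [0, 0, 22, 0, 0, 0],
  [0, 0, 9, 0, 0, 0],
  [0, 0, 0, 0, 0, 0],
])

```text
t: 28.82
position: [0.3937, 0.2429, 0.1876]
ee_rot: [[0.979, 0.203, -0.001], [0.203, -0.979, -0.0], [-0.001, 0.0, -1.0]]
ft_force: [-0.1, 0.5, -1.0]
grip_width: 0.0491
```

Request:
carry_out([
  [0, 0, 1.5, 0, 0, 0],
  [0, 0, 1.5, 0, 0, 0],
  [0, 0, 1, 0, 0, 0],
  [0, 0, 1, 0, 0, 0],
  [0, 0, 0.5, 0, 0, 0],
  [0, 0, 0, 0, 0, 0],
])

```text
t: 29.58
position: [0.3936, 0.2429, 0.1821]
ee_rot: [[0.979, 0.202, -0.0], [0.202, -0.979, -0.0], [-0.0, 0.0, -1.0]]
ft_force: [0.1, 1.1, -1.4]
grip_width: 0.049
```

Request:
carry_out([
  [0, 0, 0.5, 0, 0, 0],
  [0, 0, 0.5, 0, 0, 0],
  [0, 0, 0, 0, 0, 0],
])

```text
t: 29.95
position: [0.3936, 0.243, 0.1816]
ee_rot: [[0.979, 0.202, 0.0], [0.202, -0.979, -0.0], [0.0, 0.0, -1.0]]
ft_force: [-2.1, -1.1, 6.1]
grip_width: 0.0492
```

Request:
carry_out([
  [0, 0, -0.5, 0, 0, 0],
  [0, 0, 0, 0, 0, 0],
  [0, 0, 0, 0, 0, 0],
  [0, 0, 0, 0, 0, 0],
  [0, 0, -15, 0, 0, 0],
  [0, 0, -40, 0, 0, 0],
  [0, 0, -50, 0, 0, 0],
  [1, 0, -50, 0, 0, 0],
  [1, 42, 0, 0, 0, 0],
  [1, 42, 0, 0, 0, 0],
], fingers=0.45)

```text
t: 31.2
position: [0.4135, 0.1606, 0.3385]
ee_rot: [[0.979, 0.204, 0.003], [0.204, -0.979, 0.001], [0.003, -0.0, -1.0]]
ft_force: [1.0, 1.1, -0.7]
grip_width: 0.0615
```

Request:
carry_out([
  [1, 42, 0, 0, 0, 0],
  [1, 42, 0, 0, 0, 0],
  [1, 42, 0, 0, 0, 0],
  [0, 42, 0, 0, 0, 0],
  [-18, 45, 0, 0, 0, 0],
  [-18, 45, 0, 0, 0, 0],
  [-18, 45, 0, 0, 0, 0],
  [-18, 45, 0, 0, 0, 0],
  [-20, 46, 0, 0, 0, -6],
  [0, 0, 0, 0, 0, -6],
], fingers=1)

```text
t: 32.45
position: [0.4046, -0.2462, 0.3376]
ee_rot: [[0.917, 0.399, 0.0], [0.399, -0.917, -0.001], [-0.0, 0.001, -1.0]]
ft_force: [0.6, 1.1, 0.1]
grip_width: 0.0855
```

Request:
carry_out([
  [0, 0, 0, 0, 0, 0],
  [0, 0, 0, 0, 0, 0],
])

```text
t: 32.7
position: [0.4062, -0.2419, 0.3372]
ee_rot: [[0.916, 0.4, 0.001], [0.4, -0.916, 0.0], [0.001, 0.0, -1.0]]
ft_force: [-0.1, 0.4, -0.6]
grip_width: 0.0856
```

```bash
python3 look.py w8.png gearbox_mid:.036
```

```text
32.7 [ 0.4062 -0.2419  0.3372] [0.9163 0.4005 0.0005] 0.08560450430326569 [-0.0574  0.4338 -0.6199]
gearbox_mid 0.87 [314. 235.] centre mm [ 391.7 -245.2] size [112.1  61.2] ang 23.1 tool delta [-14.6  -2.8]
```

View pics/w8.png

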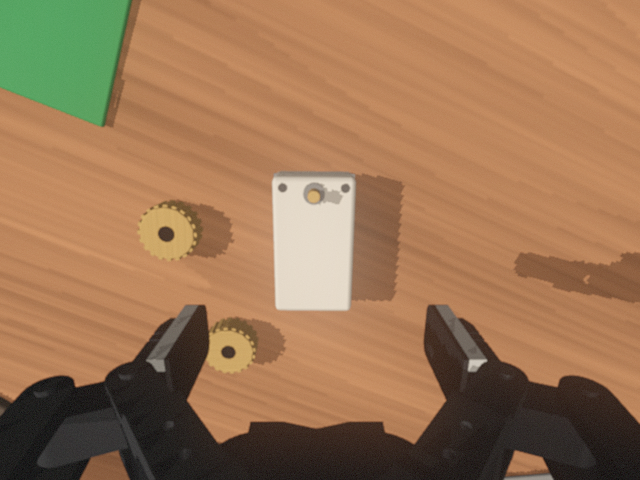

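The white gearbox is alone at (314,242) with its stub up. The loose gears are at (228,350) and (166,233), clear of the fingers. Gripping low with 40 N for the heavier part.

Request:
carry_out([
  [-8, -1.5, 30, 0, 0, 1],
  [-7.5, -1.5, 40, 0, 0, 0],
  [0, 0, 40, 0, 0, 0],
  [0, 0, 30, 0, 0, 0],
  [0, 0, 14, 0, 0, 0],
  [0, 0, 3, 0, 0, 0],
  [0, 0, 0, 0, 0, 0],
  [0, 0, 0, 0, 0, 0],
])

```text
t: 33.8
position: [0.3911, -0.2462, 0.1807]
ee_rot: [[0.923, 0.385, 0.002], [0.385, -0.923, -0.001], [0.001, 0.002, -1.0]]
ft_force: [0.7, -0.2, -0.2]
grip_width: 0.0856
```

Request:
carry_out([
  [0, 0, 0, 0, 0, 0],
  [0, 0, 0, 0, 0, 0],
  [0, 0, 0, 0, 0, 0],
  [0, 0, 0, 0, 0, 0],
  [0, 0, 0, 0, 0, 0],
  [0, 0, 0, 0, 0, 0],
], fingers=-1, grip_force=40)

```text
t: 34.55
position: [0.3908, -0.2462, 0.1804]
ee_rot: [[0.923, 0.385, 0.001], [0.385, -0.923, -0.001], [0.0, 0.001, -1.0]]
ft_force: [-1.1, 0.8, 6.1]
grip_width: 0.0615
```

Request:
carry_out([
  [0, 0, -3, 0, 0, 0],
  [0, 0, -10, 0, 0, 0],
  [0, 0, -30, 0, 0, 0],
  [0, 0, -45, 0, 0, 0],
  [0, 0, -45, 0, 0, 0],
  [12, -26, -27, 0, 0, 0],
  [20, -40, 0, 0, 0, 0],
  [20, -40, 0, 0, 0, 0],
  [20, -40, 0, 0, 0, 0],
  [20, -40, 0, 0, 0, 0],
])

```text
t: 35.8
position: [0.4034, -0.0374, 0.3402]
ee_rot: [[0.923, 0.385, 0.0], [0.385, -0.923, -0.0], [0.0, 0.001, -1.0]]
ft_force: [1.5, -0.3, -3.3]
grip_width: 0.0613
```

Request:
carry_out([
  [10, -26, 0, 0, 0, 7],
  [0, 0, 0, 0, 0, 7],
  [0, 0, 0, 0, 0, 6],
  [0, 0, 0, 0, 0, 0],
  [0, 0, 0, 0, 0, 0],
])

```text
t: 36.42
position: [0.4029, -0.011, 0.3399]
ee_rot: [[0.999, 0.049, 0.0], [0.049, -0.999, -0.0], [0.0, 0.0, -1.0]]
ft_force: [-0.3, -0.1, -3.0]
grip_width: 0.0613
```

```bash
python3 look.py w9.png greenmat_top:.005 gearbox_mid:.19
```

```text
36.425 [ 0.4029 -0.011   0.3399] [0.9988 0.0488 0.0001] 0.06134183761837993 [-0.2678 -0.127  -2.9923]
greenmat_top 0.81 [317. 102.] centre mm [485.   -7.8] size [114.5 101. ] ang 1.8 tool delta [82.2  0.8]
gearbox_mid 0.69 [315. 295.] centre mm [409.2 -10.3] size [101.6  63.4] ang 3.2 tool delta [ 6.3 -0.4]
```

View pics/w9.png

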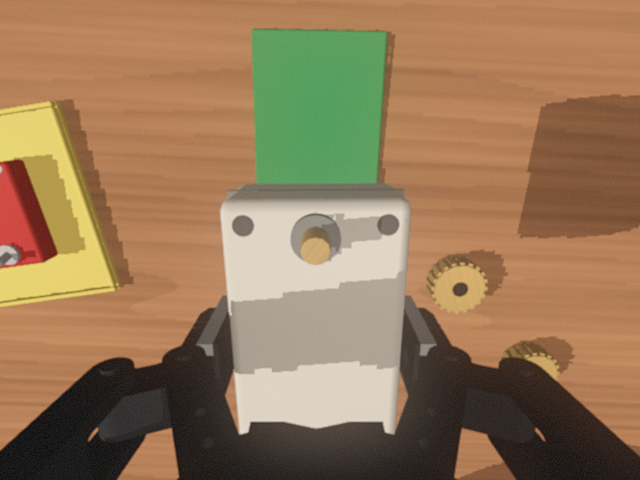

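The gearbox is held level. The stub base at (315,237) puts its centre about 2 to 3 mm behind the TCP. The mat's far edge puts its centre at +69.5, so I move +72, +1 and turn +1°.

Request:
carry_out([
  [36, 0.5, 10, 0, 0, 1],
  [36, 0.5, 30, 0, 0, 0],
  [0, 0, 40, 0, 0, 0],
  [0, 0, 40, 0, 0, 0],
  [0, 0, 19, 0, 0, 0],
  [0, 0, 9, 0, 0, 0],
  [0, 0, 0, 0, 0, 0],
])

```text
t: 37.45
position: [0.4751, -0.0093, 0.1916]
ee_rot: [[1.0, 0.029, -0.001], [0.029, -1.0, 0.0], [-0.001, -0.0, -1.0]]
ft_force: [0.1, -0.4, -2.5]
grip_width: 0.0615
```

Request:
carry_out([
  [0, 0, 1.5, 0, 0, 0],
  [0, 0, 1.5, 0, 0, 0],
  [0, 0, 1, 0, 0, 0],
  [0, 0, 1, 0, 0, 0],
  [0, 0, 0.5, 0, 0, 0],
  [0, 0, 0, 0, 0, 0],
])

```text
t: 38.2
position: [0.475, -0.0093, 0.1862]
ee_rot: [[1.0, 0.029, -0.0], [0.029, -1.0, -0.0], [-0.0, 0.0, -1.0]]
ft_force: [0.4, 0.3, -3.0]
grip_width: 0.0617
```

Request:
carry_out([
  [0, 0, 0.5, 0, 0, 0],
  [0, 0, 0.5, 0, 0, 0],
  [0, 0, 0, 0, 0, 0],
])

```text
t: 38.58
position: [0.475, -0.0093, 0.1854]
ee_rot: [[1.0, 0.029, 0.0], [0.029, -1.0, -0.0], [0.0, 0.0, -1.0]]
ft_force: [-1.8, 0.1, 4.2]
grip_width: 0.0615
```

Request:
carry_out([
  [0, 0, -0.5, 0, 0, 0],
  [0, 0, 0, 0, 0, 0],
  [0, 0, 0, 0, 0, 0],
  [0, 0, 0, 0, 0, 0],
  [0, 0, -15, 0, 0, 0],
  [0, 0, -40, 0, 0, 0],
  [0, 0, -50, 0, 0, 0],
  [0, 0, -50, 0, 0, 0],
  [-20, 0, -50, 0, 0, 0],
  [0, 0, 0, 0, 0, 0],
], fingers=0.85)

```text
t: 39.83
position: [0.4548, -0.0094, 0.3951]
ee_rot: [[1.0, 0.029, 0.007], [0.029, -1.0, -0.002], [0.007, 0.002, -1.0]]
ft_force: [0.8, -0.6, -0.9]
grip_width: 0.079
```

```bash
python3 look.py w10.png greenmat_top:.005 gearbox_mid:.041
python3 - <<'E'
from h import *
cv2.imwrite('pics/scene9.png',optics.camera('scene'))
p=optics.camera_params('scene')
for l,z in [('gear_mid',.02),('capacitor_mid',.034),('switch_mid',.024),('gearbox_mid',.041)]:
    for d in models.trace('scene',l)[:3]: print(l,round(d['p'],2),np.round(d['pixel']),np.round(rect(p,d['mask'],z)[0]))
a=cv2.imread('pics/w10.png')[:,:,:];b=cv2.imread('pics/scene9.png')[150:450,100:500]
cv2.imwrite('pics/m.png',np.hstack([cv2.resize(a,(400,300)),b]))
E
```

```text
39.825 [ 0.4548 -0.0094  0.3951] [0.9995 0.0292 0.0073] 0.07896419252464162 [ 0.7826 -0.5955 -0.8897]
greenmat_top 0.69 [278. 161.] centre mm [473.1  -8.4] size [139.5  99.9] ang 2.1 tool delta [18.3 -0.5]
gearbox_mid 0.77 [318. 184.] centre mm [474.  -9.] size [108.9  61.3] ang 2.1 tool delta [19.1  0.1]
gear_mid 0.79 [284. 217.] [ 357. -130.]
gear_mid 0.68 [229. 298.] [ 651. -159.]
gear_mid 0.55 [371. 328.] [622. 180.]
capacitor_mid 0.64 [372. 330.] [631. 180.]
switch_mid 0.9 [419. 259.] [399. 247.]
switch_mid 0.56 [464. 370.] [689. 394.]
gearbox_mid 0.87 [318. 260.] [486.  -1.]
```

View pics/m.png

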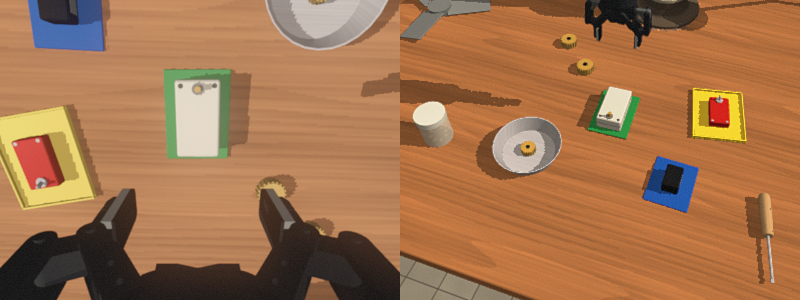

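The left half of the picture shows the gearbox on the green mat, within 1 mm of its centre. The right half shows the gear mid-bowl at (529,148), the capacitor on the blue mat, the switch in the tray, and the jar and screwdriver where they were. Handing in.

```bash
python3 -c "
from cell import robot
print(robot.close_job(), robot.sense()['t'])"
```

```text
the job is handed in; nothing more can be done
the job is handed in; nothing more can be done
```

All four parts are in their places, set down in the order asked: gear in the bowl, capacitor on the blue mat, switch in the yellow tray, gearbox on the green mat. Each was lowered until light contact, released upright and left alone. The job was handed in at about 40 s, with the arm clear of everything.

- **Gearbox:** the last wrist view puts it within about 1 mm of the mat centre, with the same yaw (2.1°).
- **Gear:** the scene camera shows it about 3 mm or less from the bowl centre.
- **Capacitor and switch:** the scene camera puts both mostly within 10 mm of their place centres. Those values are biased by the visible side faces. I did not re-measure them close up after release; by the arm's position at release they were within 1–2 mm.
- **Jar and screwdriver:** both look unmoved in the last scene picture, judged by eye only.
- **Forces:** the highest wrist force I read was about 10 N, when I tapped the bare table once to find the fingertip length. The set-downs read 8 N or less.
- **Failed checks:** none. The recognition networks gave a few obvious false hits, such as "gear" on the blue mat and "switch" on the screwdriver. I discarded these after checking them against the picture.

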